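Take the sharpener's water trough down from its hooks

TASK

Take the empty black water trough by its orange grip and unhook it from the drying rack: its two lugs sit deep over upturned hooks that are bent outwards, so ease it up along them by feel, without forcing the hooks, until it is past both tips, and only then draw it away. Keep it level, set it down gently in the middle of the green drip mat, square with the mat, and let go. Leave the jar, tin, steel bar, screwdriver and knife jig that lie about where they are.

Things in the scene. Friction and masses are not known exactly. Their poses are not given: they have to be found in the camera images.
- trough: Open black trough, outside 90 (x) x 220 (y) x 60 (z) mm, walls 4, mass 0.28 to 0.45 kg. Origin: centre of its underside; z up, x from the grip side to the lug side. At the start it hangs on the rack by its lugs, x towards the posts, tipped a degree or two front down, its underside about 60 above the bench.
- grip (a point): Point to grasp in the trough's orange finger grip: an upright tab along the middle of its front (-x) wall, 12 thick (trough x), 56 wide (y), from 46 to 88 above the trough's underside (28 above the rim), open on both faces. The point is at x -43, y 0, 74 above the underside. Axes as the trough's.
- lug_left (a point): Slot in the trough's left steel lug, at x 57, y 75: centre of the slot at the lug's underside, 57 above the trough's underside. The lug is flat, 3 thick; the slot is 11 (x) by 14 (y) and goes through. The hook end stands in it.
- lug_right (a point): The same slot in the other lug, at x 57, y -75.
- rack: Fixed low steel drying rack on the bench, 230 wide (y), posts 135 tall. Origin: on the bench midway between the posts; the trough hangs on its -x side. At y -75 and 75 a round hook arm comes out 36 in -x from the posts' middle, top (the lugs' seat) 116 above the bench, then turns up. A black bar along y, 75 above the bench, front 49 out in -x, bears on the trough's back.
- hooks: The two upturned hook ends, 8 mm round bars through the lugs, 1.5 mm play in x, 3 in y. Origin: midway between their feet, 112 above the bench. They are 58 long above the lugs' seat. Both lean outwards from the feet (rack -x) alike, by an angle that differs each time and is not measured (these axes do not show it). They are rigid: a straight lift jams; more than 14 N from the trough as it rises would bend them.
- mat: Fixed green rubber drip mat lying on the bench, 160 (x) x 260 (y) x 6 mm thick. Origin: centre of its underside; long side along y.
- paste_jar: Bystander, to be left alone: red-capped glass jar, 48 diameter, 50 tall (mm). Origin at its underside or middle.
- steel_strip: Bystander, to be left alone: dark steel bar 160 x 14 x 6, lying flat (mm). Origin at its underside or middle.
- screwdriver: Bystander, to be left alone: screwdriver lying flat (mm). Origin at its underside or middle.
- oil_tin: Bystander, to be left alone: yellow-labelled tin, 64 diameter, 100 tall (mm). Origin at its underside or middle.
- knife_jig: Bystander, to be left alone: aluminium knife-holding jig with a black round handle, about 105 long, lying flat (mm). Origin at its underside or middle.

How it is judged:
By the outcome, as a careful person would: the job done as asked, in the order asked, and still so for the second after the job is handed in, with the robot touching nothing.
It also fails if it takes over 72 s, if anything falls off the work surface, if the arm or the gripper's body presses on something with over 40 N, if the wrist force passes 120 N, or if a joint passes its speed limit or range.

ROBOT

A 6-joint arm with a two-finger parallel gripper is mounted at the origin on the work surface. World frame = base frame: x ahead of the robot, y to its left, z up, the work surface at z = 0. Lengths are in mm, angles in rad, forces in N, time in s.
With the tool pointing down it reaches from about 300 to 875 mm from the base axis. Payload 4.2 kg.
Tool frame: the origin (TCP) lies between the finger pads; the fingertips stand 25 mm ahead of it and the grasp point (between the pads) lies 6 mm ahead of it; z points along the fingers, y is the line along which they close (so a half turn about z gives the same grasp; the last joint's range is limited). The gripper opens to 85 mm and grips with 20 to 120 N. Pads are 22 mm wide; open, the fingers measure 114 mm over their backs; the gripper's body (76 mm by 85 mm) begins 54 mm behind the grasp point. The pads swing forward as they close: fully open they stand 13 mm farther back than shut.
Start: joints at [-1.161, 0.32, 1.565, -0, 1.257, -0.02], TCP at [239.6, -522.716, 235.838] pointing down, gripper open.
Joint ranges: [-3.11, 3.11], [-0.84, 2.01], [0.21, 2.61], [-1.34, 4.49], [0.05, 2.63], [-2.56, 2.56]. Speed limits (rad/s): [2.57, 2.57, 3.14, 3.14, 3.14, 3.14].

INTERFACE

Orientations are given as a unit quaternion [w, x, y, z].
In Python, from plant import robot, viewer, ticket gives the robot as it stands.
- The arm moves only by the tool send_rows, never from a script. Its argument "rows" is a list of rows, each a list of 3 entries, a list of its own where there are three numbers: the gripper command: -1 is shut, 1 is fully open, values between are in proportion, then the shift along the tool's x, y, z in units of 0.15 m (1.0 is 0.15 m), then the turn about the tool's z in units of 90 degrees (1.0 is 90 degrees). A call has 1 to 20 rows; each row shifts and turns the commanded pose from where the row before left it, along the tool's axes as they then stand; what a row does not reach is not made up. A row lasts 1/12 s, in which the tool goes at most 41.7 mm and 7.16 degrees, less where a joint would pass 70% of its speed; a pose out of reach is approached as far as the arm can. A call with a number of a shift or a turn outside -1 to 1 is refused whole. A call with a gripper value outside its range is refused whole. The fingers move at their own pace and stop on an object; the grip force is fixed at half the most. Time passes only in rows, so rows that do not move let the fingers close. It gives the time, the measured TCP pose, the force, the opening and the grip force at its end, in the units of the state.
- robot.observe(): the state, without advancing time (a new reading comes with each control period).
- viewer.capture(name): name is "scene" or "side" or "wrist"; returns a dict with "frame" (400x640x3 uint8, red, green, blue), "range_z" (400x640 float32, mm along the optical axis (not along the pixel's ray), 0 where there is no reading), "camera_matrix" (3x3 intrinsics, pixels), "D" ([k1, k2, p1, p2, k3] as OpenCV has them; the pictures are not rectified), "pose" (4x4, takes a point from camera to world coordinates). Camera axes: x right, y down, z forward; pixel columns grow to the right and rows downward; lengths in mm; the calibration is good to about 2 mm. A picture is of the moment at which its call begins.
- ticket.sign_off(): hands the job in; it is judged then, once.
Trained networks look in the newest picture that a camera, given by its name, has taken for a name from the list of things; names that differ only in an ending like _2 or _b are one class to them, and where a whole thing is asked for, a point or a joint stands for the part that bears it (a point fixed in the world has none). Each returns a list of dicts, best first, with "conf" (0 to 1); they miss things now and then, are a little off and sometimes report something else, mostly with a low value. They report only what shows in the picture. A call takes as long as a camera call.
- viewer.look_for(query, camera): "box" ([left, top, right, bottom] in pixels, round what is visible of it).
- viewer.pinpoint(query, camera): "pixel" ([row, column] in pixels: a listed point, or the origin of a listed thing).
The state is a dict: "clock": time; "q": joint angles; "joint_velocities": joint speeds; "joint_torque": joint torques, N m; "tcp_pos": TCP position; "eef_rot": TCP orientation; "force": force on the tool from outside, world axes, zero at the start; "moment": the same for the moment, N m; "opening": finger opening in mm; "grasp_force": force on a finger pad.
Only numpy, scipy, OpenCV 4.12 (cv2) and the standard library are available. Lean on these libraries where they do the work, as an engineer would, in place of code of your own. Each camera call takes 0.05 s, during which the arm holds its last target. There are 200 camera calls.

## Working session

There is one attempt and no reset: what is moved stays moved. The work goes in short steps, Python scripts to look and compute and a tool call to move; the robot and the scene stay as the last step left them, time stands still between calls to the robot, and variables do not carry over. Pictures are saved under pics/ and viewed, at most 10 in all, crops included, and the job is handed in when it is done.

Besides the shell and the picture viewer there is one more tool, called after "Request:" as name([rows], argument=value, ...), one row to a line, values as JSON. send_rows: Moves the arm, as the interface text tells. Its arguments: {"type":"object","properties":{"rows":{"type":"array"}},"required":["rows"]}

```bash
mkdir -p pics; ls; cat > h.py <<'E'
import numpy as np, cv2
from plant import robot, viewer, ticket
def deproj(c,r,col,z=None,win=2):
    K=np.array(c["camera_matrix"]);D=np.array(c["D"],float)
    u=cv2.undistortPoints(np.array([[[col,r]]],float),K,D)[0,0]
    ri,ci=int(round(r)),int(round(col))
    if z is None:
        p=c["range_z"][max(ri-win,0):ri+win+1,max(ci-win,0):ci+win+1];p=p[p>0]
        z=np.median(p) if p.size else np.nan
    T=np.array(c["pose"]);return (T@np.array([u[0]*z,u[1]*z,z,1]))[:3]
def ray_z(c,r,col,h):
    T=np.array(c["pose"]);a=deproj(c,r,col,1.0);o=T[:3,3];d=a-o
    return o+d*(h-o[2])/d[2]
def cloud(c):
    z=c["range_z"];r,cc=np.mgrid[0:400,0:640]
    u=cv2.undistortPoints(np.stack([cc,r],-1).reshape(-1,1,2).astype(float),np.array(c["camera_matrix"]),np.array(c["D"],float)).reshape(400,640,2)
    P=np.dstack([u[...,0]*z,u[...,1]*z,z]);T=np.array(c["pose"])
    P=P@T[:3,:3].T+T[:3,3];P[z<=0]=np.nan;return P
def save(c,n): cv2.imwrite("pics/"+n,c["frame"][...,::-1])
E
python3 - <<'E'
from h import *
np.set_printoptions(precision=1,suppress=True)
s=robot.observe();print(s["tcp_pos"],s["eef_rot"],s["force"],s["opening"])
ims=[]
for n in("scene","side"):
    c=viewer.capture(n);save(c,n+"0.png");np.savez(n+"0.npz",**c)
    print(n,np.array(c["pose"])[:3,3])
    for q in["trough","grip","lug_left","lug_right","rack","hooks","mat","paste_jar","oil_tin","steel_strip","screwdriver","knife_jig"]:
        for d in viewer.pinpoint(q,n)[:1]:
            r,k=d["pixel"];print(q,round(d["conf"],2),np.array([r,k]),deproj(c,r,k))
E
```

```text
pics
[ 239.4 -522.3  235. ] [-0.   1.   0.2 -0. ] [ 0.1 -0.1 -0.6] 85.5707719653835
scene [ 984.3 -279.1  915. ]
trough 0.57 [171.6 393.3] [528.6 197.3  60.2]
grip 0.74 [143.3 386.6] [484.2 194.1 138.3]
lug_left 0.69 [159.  430.1] [575.8 274.5 117.5]
lug_right 0.87 [186.6 388.9] [592.2 127.5 117.8]
rack 0.82 [203.8 414.9] [622.6 213.6   5.1]
mat 0.6 [290.2 264.7] [ 632.7 -261.6    4.7]
paste_jar 0.67 [248.6 358.1] [671.4 -12.7  46.5]
oil_tin 0.98 [273.  384.6] [768.5  -5.4  84.1]
steel_strip 0.72 [159.1 430.9] [577.3 275.9 117.8]
screwdriver 0.67 [131.8 399.9] [377.3 343.8  -0.4]
knife_jig 0.88 [241.2 187.5] [ 412.1 -381.1   18.7]
side [246.2 681.7 939.7]
trough 0.76 [278.4 294.8] [521.3 200.9  60.6]
grip 0.57 [268.8 310.8] [475.  206.9 142.3]
lug_left 0.64 [278.5 258.7] [569.9 278.9 136.7]
lug_right 0.63 [240.2 349.1] [459.4  -7.8   6.4]
mat 0.61 [170.4 327.2] [ 635.3 -241.3    7.2]
paste_jar 0.85 [218.  289.1] [640.5  11.7  28.4]
oil_tin 0.85 [211.7 256.7] [728.   44.1  44.2]
steel_strip 0.63 [241.4 348. ] [461.   -3.9   4.5]
screwdriver 0.94 [369.7 325.9] [364.4 353.6  15.8]
knife_jig 0.82 [170.3 408.9] [ 391.5 -350.5   19.3]
```

View pics/scene0.png

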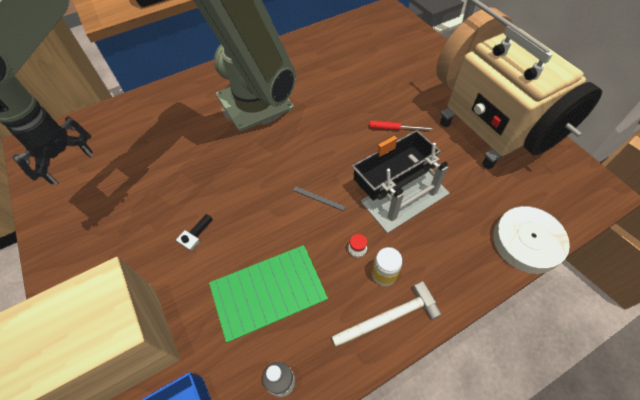

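View pics/side0.png

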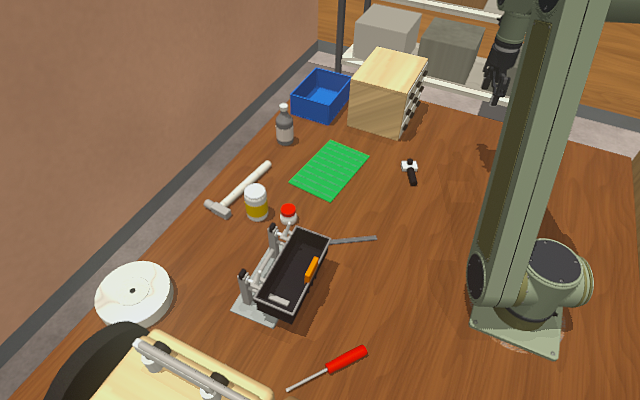

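```bash
python3 - <<'E'
from h import *
np.set_printoptions(precision=1,suppress=True)
for n in("scene","side"):
    c=dict(np.load(n+"0.npz"));P=cloud(c);h=cv2.cvtColor(c["frame"],cv2.COLOR_RGB2HSV)
    print(n,"grip hue")
    o=(h[...,0]<22)&(h[...,0]>5)&(h[...,1]>150)&(h[...,2]>100)&(P[...,2]>100)&(P[...,1]>120)&(P[...,1]<280)&(P[...,0]<540)
    p=P[o];print(len(p),p.min(0),p.max(0),np.median(p,0))
    t=p[p[:,2]>np.nanmax(p[:,2])-6][:,:2];
    if len(t)>5: print("griptop",cv2.minAreaRect(t.astype(np.float32)),p[:,2].max())
    g=(h[...,0]>40)&(h[...,0]<90)&(h[...,1]>70)&(abs(P[...,2]-5)<8)&(P[...,1]<-60)
    p=P[g];print("mat",len(p),np.median(p,0),cv2.minAreaRect(p[:,:2].astype(np.float32)))
    # hooks / high points
    k=(P[...,0]>480)&(P[...,0]<660)&(P[...,1]>80)&(P[...,1]<330)&(P[...,2]>136)&(~o)
    ys,xs=np.where(k)
    lab,cc=cv2.connectedComponents(k.astype(np.uint8))
    for i in range(1,lab):
        m=cc==i
        if m.sum()>8: print("high",m.sum(),P[m].min(0),P[m].max(0),P[m].mean(0))
    for z0,z1 in((108,114),(114,120),(120,126)):
        k=(P[...,0]>430)&(P[...,0]<660)&(P[...,1]>60)&(P[...,1]<340)&(P[...,2]>z0)&(P[...,2]<z1)
        if k.sum()>20: print("rim",z0,k.sum(),cv2.minAreaRect(P[k][:,:2].astype(np.float32)))
E
```

```text
scene grip hue
220 [473.7 169.8 102. ] [490.2 226.2 144.9] [485.9 195.7 130.7]
griptop ((480.5574951171875, 198.2137451171875), (12.009400367736816, 55.45907974243164), 4.027082443237305) 144.88170756617478
mat 6500 [ 640.6 -261.8    5.1] ((634.1773071289062, -255.91937255859375), (261.3638916015625, 164.1461639404297), 82.90315246582031)
high 39 [565.2 274.7 136.1] [580.1 282.9 171.3] [572.7 278.2 154.4]
high 19 [610.8 271.  136.2] [622.5 290.2 140.4] [616.7 281.  137.8]
high 35 [572.3 124.8 137.1] [585.9 131.4 171.8] [580.  127.5 156.3]
high 28 [618.8 120.7 136. ] [629.8 141.1 139.1] [624.2 131.9 137.2]
rim 108 361 ((552.47265625, 204.05715942382812), (156.4955291748047, 232.4896240234375), 3.2530128955841064)
rim 114 521 ((553.9601440429688, 202.63693237304688), (153.5422821044922, 230.45179748535156), 2.9821834564208984)
rim 120 85 ((554.0346069335938, 213.60574340820312), (153.30172729492188, 193.07473754882812), 2.9349472522735596)
side grip hue
196 [470.3 153.4 105.2] [484.1 230.7 147.4] [475.5 205.7 141.7]
griptop ((477.2908020019531, 198.9663848876953), (11.47707462310791, 56.96514129638672), 2.815570831298828) 147.35699166898473
mat 2626 [ 629.6 -242.1    8.2] ((632.726806640625, -255.4889373779297), (263.26080322265625, 161.4745635986328), 83.1007080078125)
high 36 [569.4 127.6 136.6] [584.2 133.5 174.9] [575.9 131.3 158. ]
high 34 [614.9 122.5 136.5] [626.7 143.6 143.6] [620.8 133.1 139.3]
high 40 [607.2 271.3 136.7] [618.9 293.1 142.9] [613.1 282.1 139. ]
high 36 [561.4 278.2 136.3] [574.3 284.  176.1] [567.5 281.7 157.5]
rim 108 273 ((549.8875122070312, 202.69754028320312), (155.94569396972656, 231.69712829589844), 3.432950496673584)
rim 114 776 ((549.590576171875, 202.97732543945312), (154.8661346435547, 230.9806671142578), 3.3041279315948486)
rim 120 240 ((549.4603271484375, 205.03839111328125), (154.18734741210938, 226.67567443847656), 3.305633068084717)
```

Both views show the trough hanging on its rack with the orange grip on the robot side (scene about 143,387). The green mat is clear (scene 290,265), and the jar and tin stand between the rack and the mat. Next I'll fit the hook lean and work out the first move.

```bash
cat >> h.py <<'E'
from scipy.spatial.transform import Rotation as R
def tool():
    s=robot.observe();q=np.array(s["eef_rot"]);M=R.from_quat(q[[1,2,3,0]]).as_matrix();return s,np.array(s["tcp_pos"]),M
def plan(target,yaw=None):
    # yaw: wanted world angle of tool x (deg); prints the shift in tool axes and turn, in row units
    s,p,M=tool();d=M.T@(np.array(target)-p);a=np.degrees(np.arctan2(M[1,0],M[0,0]))
    print("tcp",p,"toolx yaw",a,"tilt",M[:,2],"shift/0.15",np.round(d/150,4), "turn(tool z, /90)",None if yaw is None else -((yaw-a+180)%360-180)/90)
E
python3 - <<'E'
from h import *
np.set_printoptions(precision=3,suppress=True)
for n in("scene","side"):
    c=dict(np.load(n+"0.npz"));P=cloud(c);
    for y in (130,279):
        k=(P[...,0]>550)&(P[...,0]<596)&(abs(P[...,1]-y)<14)&(P[...,2]>124)&(P[...,2]<170)
        p=P[k];a=np.radians(3.);u=p[:,0]*np.cos(a)+p[:,1]*np.sin(a)
        # row-wise means
        from collections import defaultdict
        rr=np.where(k)[0];us=[];zs=[]
        for r in np.unique(rr): us.append(np.median(u[rr==r]));zs.append(np.median(p[rr==r,2]))
        f=np.polyfit(zs,us,1);print(n,y,f,np.degrees(np.arctan(f[0])),np.polyval(f,150),len(p))
plan([478,198.5,134+60],93)
s,p,M=tool();print(s["q"])
E
```

```text
scene 130 [ -0.274 628.912] -15.332908529160163 587.783880506335 43
scene 279 [ -0.266 627.495] -14.891155633771746 587.607818630759 46
side 130 [ -0.174 609.585] -9.86651177170257 583.4961601438529 37
side 279 [ -0.223 615.821] -12.546014235354603 582.4400971482522 35
tcp [ 239.614 -522.695  235.84 ] toolx yaw 24.6291705519178 tilt [ 0. -0. -1.] shift/0.15 [ 3.448 -3.708  0.279] turn(tool z, /90) -0.7596758827564688
[-1.161  0.32   1.565  0.     1.257 -0.02 ]
```

Request:
send_rows([
  [1,[0,0,0],-0.076],
  [1,[0,0,0],-0.076],
  [1,[0,0,0],-0.076],
  [1,[0,0,0],-0.076],
  [1,[0,0,0],-0.076],
  [1,[0,0,0],-0.076],
  [1,[0,0,0],-0.076],
  [1,[0,0,0],-0.076],
  [1,[0,0,0],-0.076],
  [1,[0,0,0],-0.076],
])

```text
clock: 2.13
tcp_pos: [239.6, -522.7, 235.9]
eef_rot: [0.0, 0.686, 0.728, -0.0]
force: [0.4, 0.0, 0.8]
opening: 85.5
grasp_force: 0.0
```

Request:
send_rows([
  [1,[0.236,0.092,0],0],
  [1,[0.236,0.092,0],0],
  [1,[0.236,0.092,0],0],
  [1,[0.236,0.092,0],0],
  [1,[0.236,0.092,0],0],
  [1,[0.236,0.092,0],0],
  [1,[0.236,0.092,0],0],
  [1,[0.236,0.092,0],0],
  [1,[0.236,0.092,0],0],
  [1,[0.236,0.092,0],0],
  [1,[0.236,0.092,0],0],
  [1,[0.236,0.092,0],0],
  [1,[0.236,0.092,0],0],
  [1,[0.236,0.092,0],0],
  [1,[0.236,0.092,0],0],
  [1,[0.236,0.092,0],0],
  [1,[0.236,0.092,0],0],
  [1,[0.236,0.092,0],0],
  [1,[0.236,0.092,0],0],
  [1,[0.236,0.092,0],0],
])

```text
clock: 3.8
tcp_pos: [478.0, 200.9, 235.9]
eef_rot: [0.0, 0.688, 0.726, 0.0]
force: [0.7, -1.2, 0.0]
opening: 85.3
grasp_force: 0.0
```

```bash
python3 - <<'E'
from h import *
np.set_printoptions(precision=3,suppress=True)
c=viewer.capture("wrist");save(c,"w1.png");P=cloud(c);h=cv2.cvtColor(c["frame"],cv2.COLOR_RGB2HSV)
print(np.array(c["pose"]))
for q in["grip","lug_left","lug_right","trough"]:
    for d in viewer.pinpoint(q,"wrist")[:1]:
        r,k=d["pixel"];print(q,round(d["conf"],2),r,k,deproj(c,r,k))
o=(h[...,0]<22)&(h[...,0]>5)&(h[...,1]>150)&(h[...,2]>100)&(P[...,2]>100)
p=P[o];print(len(p),p.min(0),p.max(0),np.median(p,0))
t=p[p[:,2]>np.percentile(p[:,2],98)-5][:,:2];print("griptop",cv2.minAreaRect(t.astype(np.float32)),len(t))
plan([478,198.5,134+6],93);print(robot.observe()["force"],robot.observe()["clock"])
E
```

```text
[[  0.999   0.05    0.015 474.039]
 [  0.052  -0.959  -0.279 272.483]
 [  0.      0.28   -0.96  374.748]
 [  0.      0.      0.      1.   ]]
grip 0.71 205.2 321.5 [477.916 203.818 143.441]
lug_left 0.95 108.0 455.5 [569.673 279.077 137.043]
trough 0.65 184.5 367.8 [524.37  203.345  61.177]
789 [471.809 173.37  102.864] [543.046 229.673 292.984] [479.723 194.227 142.738]
griptop ((508.3840026855469, 202.4301300048828), (70.61893463134766, 55.39701461791992), 2.593848466873169) 680
tcp [477.429 198.525 235.502] toolx yaw 93.06074668728455 tilt [-0.001 -0.001 -1.   ] shift/0.15 [0.    0.004 0.637] turn(tool z, /90) 0.000674963192050705
[ 0.313 -0.8   -0.702] 4.05
```

View pics/w1.png

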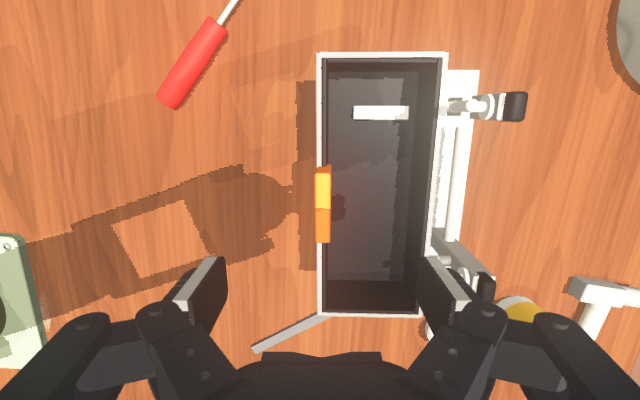

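The wrist view shows the orange tab (about 205,322) upright, centred between the open fingers, and the trough square with the tool.

```bash
python3 - <<'E'
from h import *
c=viewer.capture("wrist");P=cloud(c);h=cv2.cvtColor(c["frame"],cv2.COLOR_RGB2HSV)
o=(h[...,0]<22)&(h[...,0]>5)&(h[...,1]>150)&(h[...,2]>100)&(P[...,2]>136)&(P[...,2]<155)&(P[...,0]<510)
p=P[o];print(p.min(0),p.max(0),cv2.minAreaRect(p[:,:2].astype(np.float32)))
k=(abs(P[...,2]-118)<8)&(P[...,0]<545)&(P[...,0]>450)&(P[...,1]>205);print(cv2.minAreaRect(P[k][:,:2].astype(np.float32)))
E
```

```text
[471.77771124 173.04144086 136.17312432] [485.98515398 228.69438962 144.81655195] ((478.9666442871094, 200.79827880859375), (11.918015480041504, 55.874027252197266), 2.7178826332092285)
((509.0060119628906, 261.91925048828125), (77.11157989501953, 110.42765808105469), 2.772775888442993)
```

Request:
send_rows([
  [1,[0.006,0.005,0.08],0],
  [1,[0.006,0.006,0.08],0],
  [1,[0,0,0.08],0],
  [1,[0,0,0.08],0],
  [1,[0,0,0.08],0],
  [1,[0,0,0.08],0],
  [1,[0,0,0.08],0],
  [1,[0,0,0.08],0],
  [1,[0,0,0],0],
  [1,[0,0,0],0],
])

```text
clock: 4.93
tcp_pos: [479.0, 199.4, 139.8]
eef_rot: [-0.0, 0.689, 0.725, -0.001]
force: [-0.6, 0.5, -0.2]
opening: 84.8
grasp_force: 0.0
```

```bash
python3 - <<'E'
from h import *
s,p,M=tool();print(p,s["force"],s["moment"])
E
```

```text
[479.01148762 199.44780995 139.83433179] [-0.58267246  0.54309695 -0.16119704] [0.00102015 0.02222972 0.02521187]
```

Request:
send_rows([
  [0.6,[0,0,0],0],
  [0.3,[0,0,0],0],
  [0,[0,0,0],0],
  [-0.3,[0,0,0],0],
  [-0.5,[0,0,0],0],
  [-0.6,[0,0,0],0],
  [-0.65,[0,0,0],0],
  [-0.7,[0,0,0],0],
  [-0.75,[0,0,0],0],
  [-0.8,[0,0,0],0],
  [-1,[0,0,0],0],
  [-1,[0,0,0],0],
])

```text
clock: 5.93
tcp_pos: [479.0, 200.8, 139.9]
eef_rot: [-0.0, 0.688, 0.726, -0.0]
force: [-4.0, -0.0, 3.8]
opening: 9.9
grasp_force: 58.7
```

Request:
send_rows([
  [-1,[0,-0.002,-0.006],0],
  [-1,[0,-0.002,-0.007],0],
  [-1,[0,-0.001,-0.007],0],
  [-1,[0,0,0],0],
  [-1,[0,0,0],0],
])

```text
clock: 6.35
tcp_pos: [479.3, 200.7, 142.6]
eef_rot: [0.0, 0.688, 0.726, 0.0]
force: [2.4, 0.3, -3.8]
opening: 9.6
grasp_force: 58.5
```

Request:
send_rows([
  [-1,[0,-0.001,-0.007],0],
  [-1,[0,-0.001,-0.007],0],
  [-1,[0,-0.001,-0.006],0],
  [-1,[0,0,0],0],
  [-1,[0,0,0],0],
])

```text
clock: 6.77
tcp_pos: [478.6, 200.7, 145.9]
eef_rot: [0.0, 0.688, 0.726, 0.0]
force: [5.2, 0.5, -4.0]
opening: 9.4
grasp_force: 58.6
```

Request:
send_rows([
  [-1,[0,0.002,0],0],
  [-1,[0,0.002,0],0],
  [-1,[0,0,0],0],
  [-1,[0,0,0],0],
])

```text
clock: 7.1
tcp_pos: [478.6, 200.7, 145.7]
eef_rot: [-0.0, 0.688, 0.725, -0.0]
force: [3.4, 0.4, -3.5]
opening: 9.8
grasp_force: 58.6
```

```bash
python3 - <<'E'
from h import *
np.set_printoptions(precision=2,suppress=True)
s,p,M=tool();print(p,np.array(s["force"]),np.array(s["moment"]),s["joint_torque"])
c=viewer.capture("wrist");save(c,"w2.png")
for i in range(3):
  viewer.capture("wrist");s,p,M=tool();print(p,np.array(s["force"]),np.array(s["moment"]))
E
```

```text
[478.64 200.68 145.74] [ 3.42  0.43 -3.52] [ 0.03 -0.47  0.05] [  0.53 -39.95 -20.06   0.23   0.85   0.01]
[478.62 200.69 145.75] [ 2.11 -1.4  -3.46] [ 0.04 -0.44  0.04]
[478.62 200.69 145.75] [ 3.19  0.26 -2.86] [ 0.05 -0.38  0.02]
[478.62 200.7  145.74] [ 3.59  0.1  -3.52] [ 0.1  -0.37 -0.05]
```

Request:
send_rows([
  [-1,[0,0,-0.01],0],
  [-1,[0,-0.001,-0.01],0],
  [-1,[0,-0.001,-0.01],0],
  [-1,[0,-0.001,-0.01],0],
  [-1,[0,0,0],0],
  [-1,[0,0,0],0],
])

```text
clock: 7.8
tcp_pos: [477.7, 200.6, 151.8]
eef_rot: [-0.0, 0.688, 0.726, -0.001]
force: [0.8, -0.8, -3.4]
opening: 9.6
grasp_force: 58.7
```

Request:
send_rows([
  [-1,[0,-0.002,-0.01],0],
  [-1,[0,-0.002,-0.01],0],
  [-1,[0,-0.002,-0.01],0],
  [-1,[0,-0.002,-0.01],0],
  [-1,[0,0,0],0],
  [-1,[0,0,0],0],
])

```text
clock: 8.3
tcp_pos: [477.1, 200.6, 157.9]
eef_rot: [0.0, 0.688, 0.726, 0.0]
force: [0.1, -0.4, -2.6]
opening: 9.6
grasp_force: 58.7
```

Request:
send_rows([
  [-1,[0,-0.002,-0.01],0],
  [-1,[0,-0.002,-0.01],0],
  [-1,[0,-0.002,-0.01],0],
  [-1,[0,-0.002,-0.01],0],
  [-1,[0,0,0],0],
  [-1,[0,0,0],0],
])

```text
clock: 8.8
tcp_pos: [476.0, 200.6, 163.9]
eef_rot: [0.0, 0.688, 0.726, 0.0]
force: [0.3, -0.2, -3.5]
opening: 9.7
grasp_force: 58.7
```

Request:
send_rows([
  [-1,[0,-0.002,-0.01],0],
  [-1,[0,-0.002,-0.01],0],
  [-1,[0,-0.002,-0.01],0],
  [-1,[0,-0.002,-0.01],0],
  [-1,[0,0,0],0],
  [-1,[0,0,0],0],
])

```text
clock: 9.3
tcp_pos: [474.8, 200.5, 169.9]
eef_rot: [0.0, 0.688, 0.726, 0.0]
force: [-0.4, 0.0, -3.5]
opening: 9.8
grasp_force: 58.7
```

Request:
send_rows([
  [-1,[0,-0.003,-0.01],0],
  [-1,[0,-0.002,-0.01],0],
  [-1,[0,-0.002,-0.01],0],
  [-1,[0,-0.002,-0.01],0],
  [-1,[0,0,0],0],
  [-1,[0,0,0],0],
])

```text
clock: 9.8
tcp_pos: [473.4, 200.5, 175.9]
eef_rot: [0.0, 0.688, 0.726, 0.0]
force: [0.3, 0.9, -2.5]
opening: 10.0
grasp_force: 58.7
```

Request:
send_rows([
  [-1,[0,-0.002,-0.01],0],
  [-1,[0,-0.002,-0.01],0],
  [-1,[0,-0.002,-0.01],0],
  [-1,[0,-0.002,-0.01],0],
  [-1,[0,0,0],0],
  [-1,[0,0,0],0],
])

```text
clock: 10.3
tcp_pos: [472.3, 200.4, 181.9]
eef_rot: [0.0, 0.688, 0.726, 0.0]
force: [0.2, -0.5, -3.4]
opening: 9.6
grasp_force: 58.7
```

Request:
send_rows([
  [-1,[0,-0.003,-0.01],0],
  [-1,[0,-0.002,-0.01],0],
  [-1,[0,-0.002,-0.01],0],
  [-1,[0,-0.002,-0.01],0],
  [-1,[0,0,0],0],
  [-1,[0,0,0],0],
])

```text
clock: 10.8
tcp_pos: [470.9, 200.3, 188.0]
eef_rot: [0.0, 0.688, 0.726, 0.0]
force: [-0.3, 0.3, -3.2]
opening: 9.9
grasp_force: 58.7
```

Request:
send_rows([
  [-1,[0,-0.002,-0.01],0],
  [-1,[0,-0.002,-0.01],0],
  [-1,[0,-0.002,-0.01],0],
  [-1,[0,-0.002,-0.01],0],
  [-1,[0,0,0],0],
  [-1,[0,0,0],0],
])

```text
clock: 11.3
tcp_pos: [469.7, 200.3, 193.9]
eef_rot: [0.0, 0.688, 0.726, 0.0]
force: [-0.4, 0.0, -2.8]
opening: 9.9
grasp_force: 58.7
```

Request:
send_rows([
  [-1,[0,-0.003,-0.01],0],
  [-1,[0,-0.002,-0.01],0],
  [-1,[0,-0.002,-0.01],0],
  [-1,[0,-0.002,-0.01],0],
  [-1,[0,0,0],0],
  [-1,[0,0,0],0],
])

```text
clock: 11.8
tcp_pos: [468.4, 200.2, 199.9]
eef_rot: [0.0, 0.688, 0.726, 0.0]
force: [0.3, 0.1, -3.0]
opening: 9.8
grasp_force: 58.7
```

Request:
send_rows([
  [-1,[0,-0.002,-0.01],0],
  [-1,[0,-0.002,-0.01],0],
  [-1,[0,-0.002,-0.01],0],
  [-1,[0,-0.002,-0.01],0],
  [-1,[0,-0.001,-0.01],0],
  [-1,[0,-0.001,-0.01],0],
  [-1,[0,0,-0.01],0],
  [-1,[0,0,-0.01],0],
  [-1,[0,0,0],0],
  [-1,[0,0,0],0],
])

```text
clock: 12.63
tcp_pos: [466.9, 200.1, 211.9]
eef_rot: [0.0, 0.688, 0.726, 0.0]
force: [0.1, 0.4, -2.5]
opening: 9.4
grasp_force: 58.7
```

```bash
python3 - <<'E'
from h import *
np.set_printoptions(precision=1,suppress=True)
ims=[]
for n in("scene","side"):
    c=viewer.capture(n);np.savez(n+"1.npz",**c);P=cloud(c)
    r0,r1,k0,k1=(80,260,320,500) if n=="scene" else (180,340,210,390)
    ims.append(cv2.resize(c["frame"][r0:r1,k0:k1],(400,400),interpolation=cv2.INTER_CUBIC))
    k=(P[...,0]>490)&(P[...,0]<600)&(P[...,1]>90)&(P[...,1]<320)&(P[...,2]>180)&(P[...,2]<205)
    q=P[k];print(n,len(q),cv2.minAreaRect(q[:,:2].astype(np.float32)),np.median(q[:,2]))
cv2.imwrite("pics/lift.png",np.hstack(ims)[...,::-1])
E
```

```text
scene 548 ((538.0120239257812, 203.9278564453125), (93.91524505615234, 227.81361389160156), 0.38718563318252563) 186.67408120497203
side 580 ((560.0136108398438, 217.8102264404297), (73.54173278808594, 228.42984008789062), 19.253177642822266) 188.93970710972008
```

View pics/lift.png

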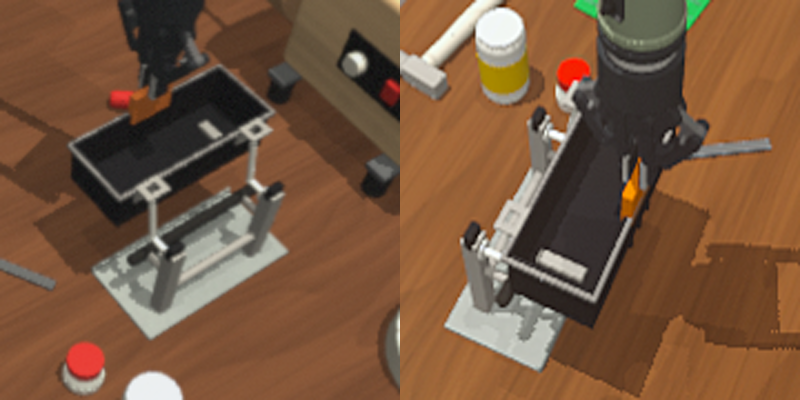

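The left view shows both lugs above the bare hook tips with the slots open, and the right view agrees. The lug undersides are about 14 mm past the tips, so I'll raise it a little more and draw away.

Request:
send_rows([
  [-1,[0,0,-0.02],0],
  [-1,[0,0,-0.03],0],
  [-1,[0,0,-0.03],0],
  [-1,[0,0,-0.02],0],
  [-1,[0,-0.02,0],0],
  [-1,[0,-0.04,0],0],
  [-1,[0,-0.05,0],0],
  [-1,[0,-0.05,0],0],
  [-1,[0,-0.06,0],0],
  [-1,[0,-0.06,0],0],
  [-1,[0,-0.06,0],0],
  [-1,[0,-0.06,0],0],
  [-1,[0,-0.05,0],0],
  [-1,[0,-0.04,0],0],
  [-1,[0,-0.02,0],0],
  [-1,[0,0,0],0],
  [-1,[0,0,0],0],
])

```text
clock: 14.15
tcp_pos: [390.6, 196.2, 226.9]
eef_rot: [0.0, 0.688, 0.726, 0.0]
force: [0.2, 0.5, -2.4]
opening: 9.6
grasp_force: 58.7
```

```bash
python3 - <<'E'
from h import *
plan([591,-250.5,226],None);s=robot.observe();print(s["force"],s["opening"])
E
```

```text
tcp [390.62274674 196.16823895 226.93255478] toolx yaw 93.03986353571398 tilt [ 7.97688127e-04  1.29736416e-04 -9.99999673e-01] shift/0.15 [-3.0444  1.176   0.0069] turn(tool z, /90) None
[ 0.19331939  0.48330297 -2.36567601] 9.592983747253996
```

Request:
send_rows([
  [-1,[-0.03,0,0],0],
  [-1,[-0.07,0,0],0],
  [-1,[-0.1,0,0],0],
  [-1,[-0.12,0,0],0],
  [-1,[-0.12,0,0],0],
  [-1,[-0.12,0,0],0],
  [-1,[-0.12,0,0],0],
  [-1,[-0.12,0,0],0],
  [-1,[-0.12,0,0],0],
  [-1,[-0.12,0,0],0],
  [-1,[-0.12,0,0],0],
  [-1,[-0.12,0,0],0],
  [-1,[-0.12,0,0],0],
  [-1,[-0.12,0,0],0],
  [-1,[-0.12,0,0],0],
  [-1,[-0.12,0,0],0],
  [-1,[-0.12,0,0],0],
  [-1,[-0.12,0.02,0],0],
  [-1,[-0.12,0.04,0],0],
  [-1,[-0.12,0.06,0],0],
])

```text
clock: 15.82
tcp_pos: [425.3, -140.4, 226.8]
eef_rot: [-0.0, 0.689, 0.725, -0.001]
force: [-0.1, 0.0, -2.5]
opening: 9.4
grasp_force: 58.7
```

Request:
send_rows([
  [-1,[-0.12,0.08,0],0.005],
  [-1,[-0.12,0.1,0],0.01],
  [-1,[-0.12,0.1,0],0.01],
  [-1,[-0.1,0.1,0],0.01],
  [-1,[-0.08,0.1,0],0.01],
  [-1,[-0.08,0.1,0],0.01],
  [-1,[-0.06,0.1,0],0.01],
  [-1,[-0.06,0.1,0],0.01],
  [-1,[-0.04,0.1,0],0.01],
  [-1,[-0.02,0.08,0],0.01],
  [-1,[0,0.05,0],0.01],
  [-1,[0,0.02,0],0.007],
  [-1,[0,0,0],0],
  [-1,[0,0,0],0],
])

```text
clock: 16.98
tcp_pos: [580.6, -261.0, 226.6]
eef_rot: [-0.001, 0.749, 0.662, -0.0]
force: [-0.8, -0.1, -3.4]
opening: 10.0
grasp_force: 58.7
```

```bash
python3 - <<'E'
from h import *
np.set_printoptions(precision=2,suppress=True)
for n in("scene","side","wrist"):
    c=viewer.capture(n);save(c,n+"2.png");P=cloud(c);h=cv2.cvtColor(c["frame"],cv2.COLOR_RGB2HSV)
    g=(h[...,0]>40)&(h[...,0]<90)&(h[...,1]>70)&(abs(P[...,2]-5)<8)&(P[...,1]<-60)
    p=P[g];print(n,"mat",len(p),cv2.minAreaRect(p[:,:2].astype(np.float32)) if len(p)>50 else 0)
    # rim of trough
    k=(abs(P[...,2]-205)<12)&(abs(P[...,1]+250)<150)&(abs(P[...,0]-630)<80)&(h[...,1]<90)&(h[...,2]>90)
    q=P[k];
    if len(q)>30:
        A=np.c_[q[:,0]-600,q[:,1]+250,np.ones(len(q))];x=np.linalg.lstsq(A,q[:,2],rcond=None)[0];print("rim",len(q),"slopes deg",np.degrees(x[:2]),x[2],cv2.minAreaRect(q[:,:2].astype(np.float32)))
plan([590.8,-250.4,226],82.9)
E
```

```text
scene mat 4258 ((637.0211181640625, -256.1077575683594), (261.0452575683594, 159.0737762451172), 83.15357971191406)
rim 859 slopes deg [ 1.79 -0.26] 199.33307906019672 ((634.8786010742188, -268.62188720703125), (228.234130859375, 119.9236831665039), 82.9925308227539)
side mat 2357 ((632.365234375, -255.86813354492188), (264.590576171875, 161.2506103515625), 82.91121673583984)
rim 289 slopes deg [ 1.68 -0.17] 200.9660001369366 ((631.1812133789062, -267.6564025878906), (230.7163848876953, 119.40402221679688), 83.1711654663086)
wrist mat 2580 ((563.70263671875, -229.16543579101562), (225.00636291503906, 15.378727912902832), 82.89353942871094)
rim 11786 slopes deg [ 1.59 -0.09] 201.7278812591944 ((636.0363159179688, -248.52761840820312), (191.0952911376953, 119.2392578125), 82.93444061279297)
tcp [ 580.66 -260.84  227.06] toolx yaw 82.95914572744333 tilt [-0. -0. -1.] shift/0.15 [0.08 0.06 0.01] turn(tool z, /90) 0.0006571747493700918
```

View pics/wrist2.png

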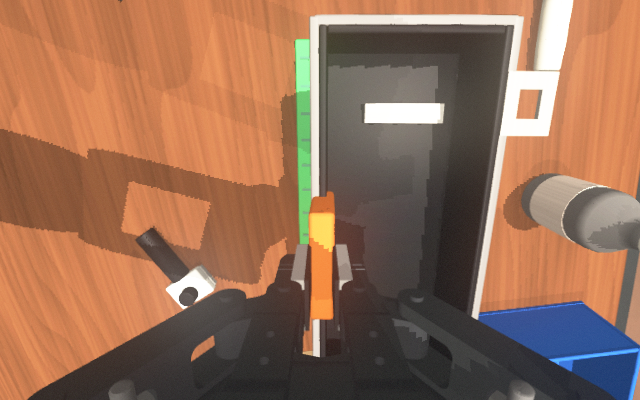

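View pics/scene2.png

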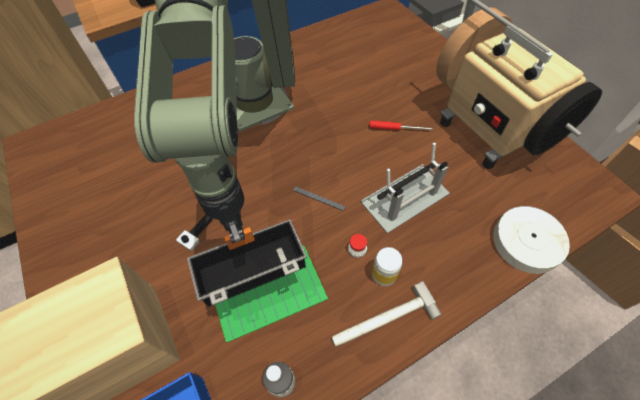

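The wrist view shows the trough square in the grip with the tab at about 255,322. The scene view shows it over the robot side of the mat, a few mm off centre, with the rack and hooks unharmed. I'll shift to centre and lower.

Request:
send_rows([
  [-1,[0.027,0.015,0.02],0],
  [-1,[0.027,0.015,0.04],0],
  [-1,[0.027,0.015,0.06],0],
  [-1,[0,0,0.08],0],
  [-1,[0,0,0.08],0],
  [-1,[0,0,0.08],0],
  [-1,[0,0,0.08],0],
  [-1,[0,0,0.08],0],
  [-1,[0,0,0.08],0],
  [-1,[0,0,0.07],0],
  [-1,[0,0,0.06],0],
  [-1,[0,0,0.04],0],
  [-1,[0,0,0.02],0],
  [-1,[0,0,0.01],0],
  [-1,[0,0,0],0],
  [-1,[0,0,0],0],
])

```text
clock: 18.47
tcp_pos: [589.9, -250.0, 107.4]
eef_rot: [0.001, 0.749, 0.662, 0.0]
force: [-0.1, -0.7, -2.7]
opening: 9.8
grasp_force: 58.7
```

```bash
python3 - <<'E'
from h import *
np.set_printoptions(precision=2,suppress=True)
for n in("scene","side"):
    c=viewer.capture(n);P=cloud(c);h=cv2.cvtColor(c["frame"],cv2.COLOR_RGB2HSV)
    g=(h[...,0]>40)&(h[...,0]<90)&(h[...,1]>70)&(abs(P[...,2]-5)<8)&(P[...,1]<-60)
    p=P[g];print(n,"mat",len(p),cv2.minAreaRect(p[:,:2].astype(np.float32)))
    k=(abs(P[...,2]-78)<14)&(abs(P[...,1]+250)<150)&(abs(P[...,0]-640)<90)&(h[...,1]<90)&(h[...,2]>90)
    q=P[k];A=np.c_[q[:,0]-590,q[:,1]+250,np.ones(len(q))];x=np.linalg.lstsq(A,q[:,2],rcond=None)[0];print("rim",len(q),"slopes deg",np.degrees(x[:2]),x[2],cv2.minAreaRect(q[:,:2].astype(np.float32)))
plan([588.9,-249.5,86],82.9);print(robot.observe()["force"])
E
```

```text
scene mat 2029 ((636.590576171875, -256.2489013671875), (261.4527282714844, 159.8225860595703), 83.00406646728516)
rim 731 slopes deg [ 1.64 -0.3 ] 79.58900323861438 ((644.7786865234375, -258.1368103027344), (229.4364776611328, 120.05651092529297), 83.27718353271484)
side mat 1138 ((632.310791015625, -257.2496643066406), (266.92266845703125, 161.1740264892578), 82.94691467285156)
rim 268 slopes deg [ 3.07 -0.09] 80.178302866653 ((640.5702514648438, -255.5322723388672), (232.00946044921875, 119.57994079589844), 82.75023651123047)
tcp [ 589.88 -250.02  107.53] toolx yaw 82.94556566876969 tilt [ 0. -0. -1.] shift/0.15 [ 0.   -0.01  0.14] turn(tool z, /90) 0.0005062852085520338
[-1.28 -0.66 -2.21]
```

Request:
send_rows([
  [-1,[0,0,0.012],0],
  [-1,[0,0,0.012],0],
  [-1,[0,0,0.012],0],
  [-1,[0,0,0.012],0],
  [-1,[0,0,0.012],0],
  [-1,[0,0,0.007],0],
  [-1,[0,0,0],0],
  [-1,[0,0,0],0],
])

```text
clock: 19.23
tcp_pos: [589.5, -249.8, 96.7]
eef_rot: [-0.0, 0.749, 0.662, -0.0]
force: [-0.4, -0.2, -3.0]
opening: 9.5
grasp_force: 58.7
```

Request:
send_rows([
  [-1,[0,0,0.007],0],
  [-1,[0,0,0.007],0],
  [-1,[0,0,0],0],
  [-1,[0,0,0],0],
])

```text
clock: 19.57
tcp_pos: [589.5, -249.8, 94.6]
eef_rot: [-0.0, 0.749, 0.662, -0.0]
force: [0.9, 0.0, -2.8]
opening: 9.6
grasp_force: 58.7
```

Request:
send_rows([
  [-1,[0,0,0.007],0],
  [-1,[0,0,0.007],0],
  [-1,[0,0,0],0],
  [-1,[0,0,0],0],
])

```text
clock: 19.9
tcp_pos: [589.4, -249.8, 92.5]
eef_rot: [-0.0, 0.749, 0.662, -0.0]
force: [0.7, -0.4, -3.3]
opening: 9.7
grasp_force: 58.7
```

Request:
send_rows([
  [-1,[0,0,0.007],0],
  [-1,[0,0,0.007],0],
  [-1,[0,0,0],0],
  [-1,[0,0,0],0],
])

```text
clock: 20.23
tcp_pos: [590.1, -249.9, 91.6]
eef_rot: [0.001, 0.749, 0.662, 0.0]
force: [-0.6, 0.3, 5.1]
opening: 9.8
grasp_force: 59.6
```

Request:
send_rows([
  [-1,[0,0,0.007],0],
  [-1,[0,0,0.003],0],
  [-1,[0,0,0],0],
  [-1,[0,0,0],0],
])

```text
clock: 20.57
tcp_pos: [590.7, -250.0, 91.5]
eef_rot: [0.002, 0.749, 0.662, 0.001]
force: [-1.6, 1.3, 11.1]
opening: 9.7
grasp_force: 60.4
```

Request:
send_rows([
  [-1,[0,0,0.004],0],
  [-1,[0,0,0.003],0],
  [-1,[0,0,0],0],
  [-1,[0,0,0],0],
])

```text
clock: 20.9
tcp_pos: [591.0, -250.1, 91.5]
eef_rot: [0.002, 0.749, 0.662, 0.001]
force: [-1.7, 2.9, 15.1]
opening: 9.7
grasp_force: 60.9
```

Request:
send_rows([
  [-1,[0,0,-0.007],0],
  [-1,[0,0,-0.007],0],
  [-1,[0,0,-0.006],0],
  [-1,[0,0,0],0],
  [-1,[0,0,0],0],
])

```text
clock: 21.32
tcp_pos: [590.0, -249.9, 91.5]
eef_rot: [0.001, 0.749, 0.662, 0.0]
force: [0.1, 0.5, 6.4]
opening: 9.5
grasp_force: 59.8
```

```bash
cat > chk.py <<'E'
from h import *
np.set_printoptions(precision=2,suppress=True)
for n in("scene","side"):
    c=viewer.capture(n);save(c,n+"_chk.png");P=cloud(c);h=cv2.cvtColor(c["frame"],cv2.COLOR_RGB2HSV)
    k=(abs(P[...,2]-67)<12)&(abs(P[...,1]+250)<150)&(abs(P[...,0]-640)<90)&(h[...,1]<90)&(h[...,2]>90)
    q=P[k];A=np.c_[q[:,0]-590,q[:,1]+250,np.ones(len(q))];x=np.linalg.lstsq(A,q[:,2],rcond=None)[0];print("rim",len(q),"slopes deg",np.degrees(x[:2]),x[2],cv2.minAreaRect(q[:,:2].astype(np.float32)))
    g=(h[...,0]>40)&(h[...,0]<90)&(h[...,1]>70)&(abs(P[...,2]-5)<8)&(P[...,1]<-60)
    p=P[g];print(n,"mat",len(p),cv2.minAreaRect(p[:,:2].astype(np.float32)))
s=robot.observe();print(s["force"],s["tcp_pos"],s["clock"])
E
python3 chk.py
```

```text
rim 694 slopes deg [ 1.57 -0.4 ] 63.92945546989587 ((643.41015625, -257.9981384277344), (229.2953643798828, 120.95829772949219), 82.50452423095703)
scene mat 1947 ((634.95751953125, -256.03271484375), (261.45556640625, 163.4069061279297), 83.11502838134766)
rim 247 slopes deg [ 2.09 -0.05] 65.69783518655082 ((641.0826416015625, -254.8157958984375), (228.5930938720703, 118.32791900634766), 82.62516021728516)
side mat 949 ((632.205078125, -255.8661651611328), (267.86590576171875, 161.66146850585938), 82.67648315429688)
[-0.18  1.12  5.94] [ 589.95 -249.95   91.52] 21.4167
```

Request:
send_rows([
  [-1,[0,0,-0.006],0],
  [-1,[0,0,-0.005],0],
  [-1,[0,0,0],0],
  [-1,[0,0,0],0],
])

```text
clock: 21.75
tcp_pos: [589.0, -249.7, 91.6]
eef_rot: [-0.001, 0.749, 0.662, -0.0]
force: [-0.3, -0.1, -3.1]
opening: 9.8
grasp_force: 58.7
```

Request:
send_rows([
  [-0.8,[0,0,0],0],
  [-0.76,[0,0,0],0],
  [-0.74,[0,0,0],0],
  [-0.72,[0,0,0],0],
  [-0.7,[0,0,0],0],
  [-0.68,[0,0,0],0],
  [-0.65,[0,0,0],0],
  [-0.6,[0,0,0],0],
  [-0.55,[0,0,0],0],
  [-0.5,[0,0,0],0],
  [-0.4,[0,0,0],0],
  [-0.3,[0,0,0],0],
  [-0.2,[0,0,0],0],
  [-0.1,[0,0,0],0],
  [0,[0,0,0],0],
  [0,[0,0,0],0],
  [0,[0,0,0],0],
])

```text
clock: 23.17
tcp_pos: [589.5, -249.8, 92.6]
eef_rot: [0.0, 0.749, 0.662, -0.0]
force: [-0.5, 0.1, 0.6]
opening: 42.8
grasp_force: 0.0
```

```bash
python3 chk.py
```

```text
rim 702 slopes deg [ 0.26 -0.23] 64.01511394191411 ((642.798583984375, -258.0838623046875), (229.34591674804688, 119.82707214355469), 83.01034545898438)
scene mat 2035 ((637.0530395507812, -256.1113586425781), (261.5101013183594, 160.49557495117188), 83.37113952636719)
rim 220 slopes deg [ 1.22 -0.19] 65.80467808921654 ((640.7467651367188, -252.79388427734375), (230.14825439453125, 118.64836120605469), 83.56941223144531)
side mat 907 ((632.654541015625, -254.69384765625), (263.39544677734375, 160.5242919921875), 83.1159896850586)
[ 0.44 -0.57  0.12] [ 589.49 -249.82   92.56] 23.2667
```

Released and level. Now I'll withdraw straight up.

Request:
send_rows([
  [0,[0,0,-0.03],0],
  [0,[0,0,-0.06],0],
  [0,[0,0,-0.1],0],
  [0,[0,0,-0.12],0],
  [0,[0,0,-0.15],0],
  [0,[0,0,-0.15],0],
  [0,[0,0,-0.15],0],
  [0,[0,0,-0.15],0],
  [0,[0,-0.1,-0.1],0],
  [0,[0,-0.2,0],0],
  [0,[0,-0.2,0],0],
  [0,[0,-0.2,0],0],
  [0,[0,-0.2,0],0],
  [0,[0,-0.1,0],0],
  [0,[0,0,0],0],
  [0,[0,0,0],0],
])

```text
clock: 24.6
tcp_pos: [440.7, -231.6, 245.4]
eef_rot: [0.001, 0.749, 0.662, 0.001]
force: [0.8, -0.3, 0.5]
opening: 42.7
grasp_force: 0.0
```

```bash
python3 chk.py; python3 - <<'E'
from h import *
for n in("scene","side"):
    c=viewer.capture(n);P=cloud(c)
    k=(P[...,2]>50)&(P[...,2]<110)&(abs(P[...,1]+256)<150)&(abs(P[...,0]-640)<90)
    q=P[k][:,:2];e=np.array([.9925,-.1228]);f=np.array([.1228,.9925]);m=np.array([633.5,-255.8])
    u=(q-m)@e;v=(q-m)@f;print(n,np.percentile(u,[.3,99.7]),np.percentile(v,[.3,99.7]))
    g=(cv2.cvtColor(c["frame"],cv2.COLOR_RGB2HSV)[...,0]);h=cv2.cvtColor(c["frame"],cv2.COLOR_RGB2HSV)
    o=(h[...,0]<22)&(h[...,0]>5)&(h[...,1]>150)&k;q=P[o];t=q[q[:,2]>q[:,2].max()-5][:,:2]-m;print("tab u,v",np.median(t@e),(t@f).min(),(t@f).max())
E
```

```text
rim 717 slopes deg [ 0.36 -0.26] 63.920017546701494 ((642.8512573242188, -258.20794677734375), (229.6808319091797, 120.6489486694336), 82.86190795898438)
scene mat 2025 ((636.467041015625, -256.0045166015625), (261.3379211425781, 160.95082092285156), 83.16182708740234)
rim 296 slopes deg [0.87 0.1 ] 65.5566506967285 ((638.673095703125, -256.82330322265625), (232.34249877929688, 120.3375473022461), 82.88978576660156)
side mat 909 ((631.711669921875, -256.44305419921875), (265.04693603515625, 160.32583618164062), 83.11842346191406)
[ 0.83 -0.    0.13] [ 441.76 -231.74  244.77] 24.7
scene [-49.86691155  68.4656143 ] [-115.13151846  113.30880525]
tab u,v -42.872377323211765 -28.45639756595449 26.1758181267275
side [-54.30688895  65.61181647] [-114.43268596  113.87696096]
tab u,v -46.1844640485611 -28.372844162326547 28.53647064003052
```

View pics/scene_chk.png

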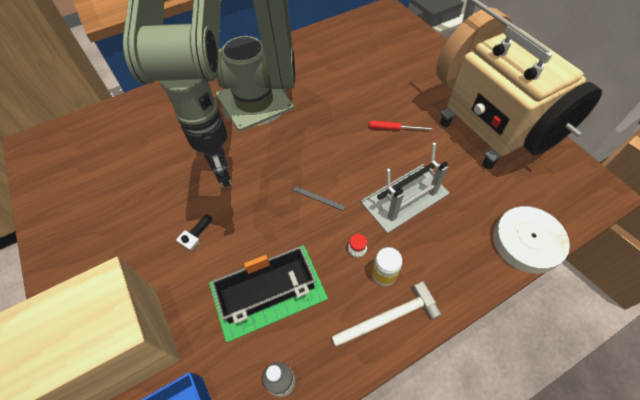

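The trough sits level, centred and square on the mat (about 285,268), the tool is clear of it, and the other things haven't moved.

```bash
python3 -c "
from plant import ticket
print(ticket.sign_off())"
```

```text
the job is handed in; nothing more can be done
None
```

The trough was eased off both hooks with at most about 5 N of sideways force, set down on the mat level, square and within about 2 mm of its centre, and released; the bystanders were left alone, and the job was handed in at about 25 s.

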